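Lock the raised last jack at working height

TASK

One of the two shoe-last jacks on the bench still has its square post standing high: pinch the spring button on its side flush, feed it under the mouth of the sleeve, and slide the post down until the button pops out again in the hole of the collar, then let go. Go gently, never forcing the button against the metal; leave the other jack, which is already locked, and everything else on the bench alone.

Things in the scene. Friction and masses are not known exactly. Their poses are not given: they have to be found in the camera images.
- jack: Fixed stand of the jack to work on: grey base plate 120 x 120 x 12 mm with an upright dark steel square sleeve, 36 x 36 mm outside, 27 mm bore, wall 4.5 mm, mouth 150 mm above the bench. Origin at the centre of the underside, z up; +x points out of the face that has the button and the hole. An aluminium collar, about 45 x 39 mm and 47 mm tall, is clamped round the sleeve.
- mouth (a point): Centre of the sleeve's open top, 150 mm above the bench; same axes as the jack. The 12.6 mm hole for the button is in the collar's +x side; collars are clamped where the work needs it, so the hole's centre is 33 to 51 mm below the mouth, differently each time, and no reading of it is given.
- post: Steel square post 25 x 25 mm that slides straight up and down in the sleeve (cannot turn); 0.2 to 0.3 kg, held at any height by 5 N of sliding friction. Origin on its axis at the height of the button's centre, x towards the button. Flat top 44 mm above the origin, on it a round spigot 14 mm across, 16 mm tall. At the start the button's centre is 8 to 22 mm above the mouth.
- post_top (a point): Top centre of the spigot on the post, 60 mm above the button's centre.
- button (a joint): How far the spring button is pressed in: 0 = out, 8 mm proud of the post's +x face; 0.008 = flush. A flat-ended brass pin 10 mm across; its spring takes 4 to 9 N. Not flush, it catches on the mouth. With its lower part inside the bore the wall holds it in (about 0.007); the post then slides with a push of 3 to 6 N until the button springs out in the hole and stops the post dead.
- button_tip (a point): Centre of the button's outer end; moves in and out with the button, up and down with the post.
- jack_locked: The other jack, same make, already locked with its post low; fixed, to be left alone. Origin at the centre of its underside.
- shoe_last: Wooden shoe last about 220 x 76 mm, 90 mm high, loose on the bench, to be left alone. Origin at its underside.
- rubber_sole: Black rubber sole 280 x 92 x 12 mm lying on the bench, to be left alone.
- hammer: Hammer lying on the bench, to be left alone.
- driver: Screwdriver lying on the bench, to be left alone.
- brush: Flat brush lying on the bench, to be left alone.
- tin: Closed tin 80 mm in diameter, 85 mm tall, standing on the bench, to be left alone.
- heel_block: Black rubber heel block about 75 x 60 x 30 mm on the bench, to be left alone.
Not all that is in view belongs to the job. Leave any green or purple look-alike of the jack alone.

How it is judged:
On the way:
1. the button is pressed in and its centre has gone below the mouth, inside the sleeve (z of button_tip in the frame of mouth below -0.003 m and value of joint button above 0.0055 m), for 0.05 s.
At the end, for the whole second after the job is handed in: The button has sprung fully out (pressed less than 1.5 mm) in the collar's hole, its centre 27 to 57 mm below the mouth; the post is at rest and the robot touches nothing (value of joint button below 0.0015 m and z of button_tip in the frame of mouth between -0.057 and -0.027 m and linear speed of post below 0.005 m/s).
It fails at once if the button is forced against the sleeve or the collar with more than 30 N (contact force between post and jack above 30 N).
It fails at once if the other jack is pushed (over 3 N) (contact force between any of the fingers, the arm and jack_locked above 3 N).
It fails at once if one of the loose things on the bench is moved by more than 20 mm (distance of any of shoe_last, rubber_sole, hammer, driver, brush, tin, heel_block from where it was at the start of the episode above 0.02 m).
It also fails if it takes over 48 s, if anything falls off the work surface, if the arm or the gripper's body presses on something with over 40 N, if the wrist force passes 120 N, or if a joint passes its speed limit or range.

ROBOT

A 6-joint arm with a two-finger parallel gripper is mounted at the origin on the work surface. World frame = base frame: x ahead of the robot, y to its left, z up, the work surface at z = 0. Lengths are in m, angles in rad, forces in N, time in s.
With the tool pointing down it reaches from about 0.225 to 0.875 m from the base axis. Payload 3.4 kg.
Tool frame: the origin (TCP) lies between the finger pads; the fingertips stand 14 mm ahead of it and the grasp point (between the pads) lies 5 mm behind it; z points along the fingers, y is the direction in which the jaws open and shut (so a half turn about z gives the same grasp; the last joint's range is limited). The gripper opens to 85 mm and grips with 20 to 120 N. Pads are 22 mm wide; open, the fingers measure 114 mm over their backs; the gripper's body (76 mm by 85 mm) begins 54 mm behind the grasp point. The pads swing forward as they close: fully open they stand 13 mm farther back than shut.
Start: joints at [-1.427, 0.276, 1.505, -0, 1.361, -0.121], TCP at [0.15, -0.555, 0.223] pointing down, gripper open.
Joint ranges: [-2.89, 2.89], [-0.75, 2.08], [0.22, 2.7], [-1.18, 4.32], [0.11, 2.71], [-2.7, 2.7]. Speed limits (rad/s): [2.57, 2.57, 3.14, 3.14, 3.14, 3.14].

INTERFACE

Orientations are given as a unit quaternion [w, x, y, z].
In Python, from rig import manip, get_image, job gives the robot as it stands. The module is installed in compiled form; this text tells all that it offers.
- The arm moves only by the tool step_arm, never from a script. Its argument "moves" is one flat list of numbers, 5 for each row, row after row: the shift along the tool's x, y, z as a fraction of full scale, then the turn about the tool's z as a fraction of full scale, then the gripper's target within -1 to 1 (shut at 1, half-way at 0, fully open at -1). In form: [dx, dy, dz, twist, hand, dx, dy, dz, twist, hand, ...]. A call has 1 to 5 rows; each row is the pose to reach, as a shift and turn from the pose commanded when the call began, along the tool's axes at that moment, turning the shorter way round; what a row does not reach only later rows make up. Full scale, the value 1, is 500 mm for a shift and pi rad for a turn. A row lasts 1/10 s, in which the tool goes at most 50 mm and 8.59 degrees, less where a joint would pass 70% of its speed; a pose out of reach is approached as far as the arm can. A call with a number of a shift or a turn outside -1 to 1 is refused whole. A call with a gripper value outside its range is refused whole. The fingers move at their own pace and stop on an object; "force" is the grip in N (left out, the last holds). Time passes only in rows, so rows that repeat a pose let the fingers close. It gives the time, the measured TCP pose, the force and the opening at its end, in the units of the state.
- manip.get_state(): the state, without advancing time (a new reading comes with each control period).
- get_image(name): name is "scene" or "top" or "wrist"; returns a dict with "frame" (400x640x3 uint8, blue, green, red), "fx", "fy", "cx", "cy" (pixels), "k1" (the pictures are not rectified: a ray, as slopes to the right and down, at radius r is drawn at 1 + k1 r^2 times it, then the intrinsics apply), "rvec" (rotation vector, rad) and "tvec" (3), from world to camera coordinates, as OpenCV has them; the wrist camera has in their place "T_tool_cam" (4x4, takes a point from camera to tool coordinates, whose origin is the TCP and whose axes are the flange's). Camera axes: x right, y down, z forward; pixel columns grow to the right and rows downward; lengths in m; the calibration is good to about 2 mm. A picture is of the moment at which its call begins: read the wrist's pose just before it. There is no depth.
- job.sign_off(): hands the job in, once; it reports no verdict.
The state is a dict: "clock": time; "qpos": joint angles; "qd": joint speeds; "effort": joint torques, N m; "position": TCP position; "ee_rot": TCP orientation; "contact_force": force on the tool from outside, world axes, zero at the start; "moment": the same for the moment, N m; "width": finger opening in m.
Only numpy, scipy, OpenCV 4.12 (cv2) and the standard library are available. Lean on these libraries where they do the work, as an engineer would, in place of code of your own. Each camera call takes 0.05 s, during which the arm holds its last target. There are 200 camera calls.

## Working session

There is one attempt and no reset: what is moved stays moved. The work goes in short steps, Python scripts to look and compute and a tool call to move; the robot and the scene stay as the last step left them, time stands still between calls to the robot, and variables do not carry over. Pictures are saved under pics/ and viewed, about 8 in all and at most 12, crops included, and the job is handed in when it is done.

Besides the shell and the picture viewer there is one more tool, called after "Request:" as a command line: name --argument value ..., lists and objects as JSON in quotes. step_arm: Moves the arm, as the interface text tells. Its arguments: {"type":"object","properties":{"moves":{"type":"array","items":{"type":"number","minimum":-1,"maximum":1}},"force":{"type":"number"}},"required":["moves"]}

```bash
mkdir -p pics; cat > h.py <<'E'
import numpy as np,cv2
from rig import manip,get_image,job
from scipy.spatial.transform import Rotation as R
def cam(n):
    s=manip.get_state(); g=get_image(n)
    if 'T_tool_cam' in g:
        q=s['ee_rot']; T=np.eye(4); T[:3,:3]=R.from_quat([q[1],q[2],q[3],q[0]]).as_matrix(); T[:3,3]=s['position']
        T=T@np.array(g['T_tool_cam']); Rc=T[:3,:3].T; t=-Rc@T[:3,3]
    else:
        Rc=cv2.Rodrigues(np.array(g['rvec'],float))[0]; t=np.array(g['tvec'],float).ravel()
    g['R']=Rc; g['t']=t; return g
def ray(g,u,v):
    x=(u-g['cx'])/g['fx']; y=(v-g['cy'])/g['fy']; a,b=x,y
    for _ in range(20):
        k=1+g['k1']*(a*a+b*b); a,b=x/k,y/k
    d=g['R'].T@np.array([a,b,1.]); return -g['R'].T@g['t'], d
def onz(g,u,v,z):
    o,d=ray(g,u,v); return o+d*(z-o[2])/d[2]
def proj(g,p):
    c=g['R']@np.array(p)+g['t']; a,b=c[0]/c[2],c[1]/c[2]; k=1+g['k1']*(a*a+b*b)
    return g['cx']+g['fx']*a*k, g['cy']+g['fy']*b*k
def cross(rs):
    A=np.zeros((3,3));B=np.zeros(3)
    for o,d in rs:
        d=d/np.linalg.norm(d);P=np.eye(3)-np.outer(d,d);A+=P;B+=P@o
    return np.linalg.solve(A,B)
E
python3 - <<'E'
from h import *
import pickle
s=manip.get_state(); print(s)
G={}
for n in('scene','top'):
    g=cam(n);G[n]=g;cv2.imwrite(f'pics/{n}0.png',g['frame']);print(n,g['fx'],g['k1'],-g['R'].T@g['t'])
pickle.dump(G,open('g0.pkl','wb'))
E
```

```text
{'clock': 0.0, 'qpos': array([-1.42703051e+00,  2.76594825e-01,  1.50612958e+00,  2.57392994e-06,
        1.36068077e+00, -1.20966731e-01]), 'qd': array([-0.00021965, -0.00022554, -0.00027836, -0.00046449, -0.00074265,
       -0.00046139]), 'effort': array([ 1.19675416e-03, -4.16770864e+01, -2.45806879e+01, -2.75574548e-04,
        1.08963999e-02, -9.59685664e-09]), 'position': array([ 0.15038627, -0.55443054,  0.22164123]), 'ee_rot': array([-9.06216133e-04,  9.91251997e-01,  1.31979762e-01, -9.07239800e-06]), 'contact_force': array([ 0.35425247,  0.46109894, -0.04671667]), 'moment': array([ 0.0041911 ,  0.05012209, -0.0321157 ]), 'width': 0.08575827853191406}
scene 405.2719551951929 -0.08083960994186101 [1.51304458 0.41149871 0.86419862]
top 472.3269800493135 -0.05809729677469515 [0.25422588 0.00768718 1.43734381]
```

View pics/scene0.png

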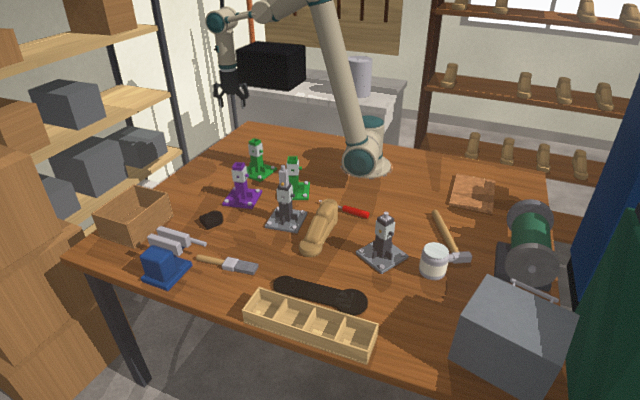

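View pics/top0.png

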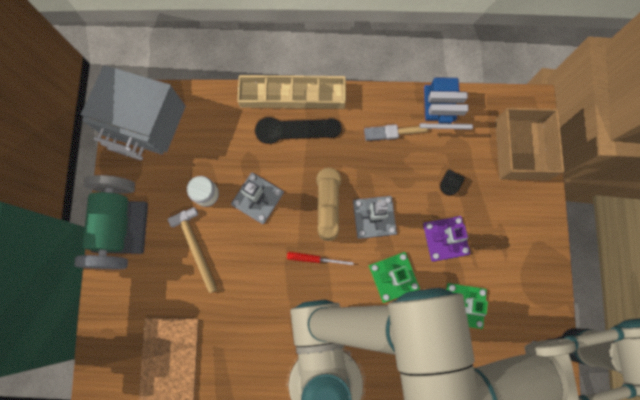

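Candidates for the jack: grey jack A at scene (286,205) / top (376,217), grey jack B at scene (383,245) / top (258,198). The look-alikes are purple at scene (241,187) and green at (257,160) and (295,180). A's post looks taller, so I'll check it with close crops.

```bash
python3 - <<'E'
from h import *
import pickle
G=pickle.load(open('g0.pkl','rb'))
s=G['scene']['frame'];t=G['top']['frame']
r=lambda im:cv2.resize(im,(400,400),interpolation=cv2.INTER_CUBIC)
a=np.hstack([r(s[155:235,245:325]),r(t[180:250,340:410])])
b=np.hstack([r(s[200:280,343:423])[:200],r(t[165:235,223:293])[:200]])
b=np.hstack([cv2.resize(s[200:280,343:423],(200,200)),cv2.resize(t[165:235,223:293],(200,200)),np.zeros((200,400,3),np.uint8)])
cv2.imwrite('pics/c1.png',np.vstack([a,b]))
E
```

```text
(no output)
```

View pics/c1.png

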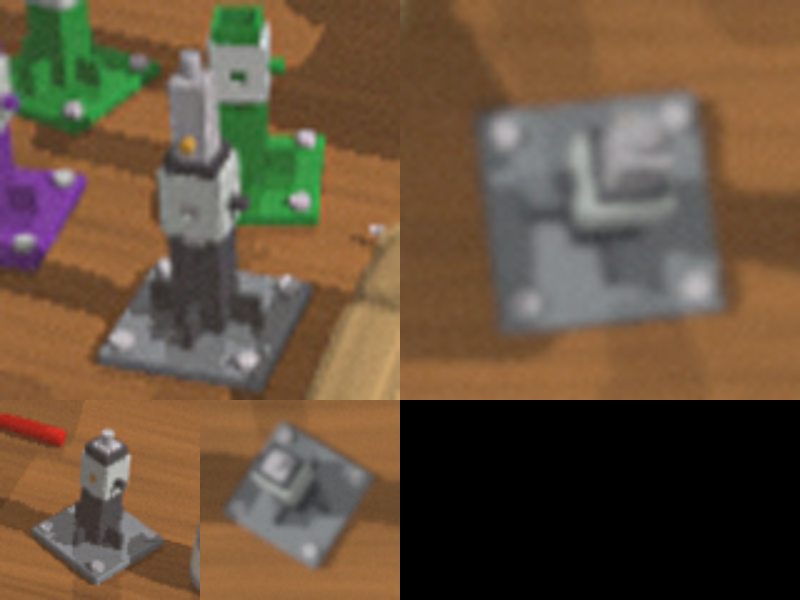

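Jack A is the one to work on: its post stands high and the brass button shows at scene ≈(282,184), with the collar hole at ≈(283,197). B's post is low and its button is already in the collar. Next I'll measure A's pose.

```bash
python3 - <<'E'
from h import *
import pickle
G=pickle.load(open('g0.pkl','rb'));T=G['top'];S=G['scene']
f=lambda x,y:(340+(x-400)*.175,180+y*.175)
C=[onz(T,*f(*p),.012) for p in [(480,115),(693,93),(725,310),(500,332)]]
for c in C:print(c.round(4))
m=np.mean(C,0);print('ctr top',m)
e=[np.degrees(np.arctan2(*(C[(i+1)%4]-C[i])[[1,0]])) for i in range(4)];print(e)
fs=lambda x,y:(245+x*.2,155+y*.2)
CS=[onz(S,*fs(*p),.012) for p in [(100,355),(255,383),(312,285),(165,258)]]
for c in CS:print(c.round(4))
print('ctr scene',np.mean(CS,0))
yaw=np.radians(np.mean([(a+180)%90 for a in e]));print('yaw mod 90',np.degrees(yaw))
ctr=(m+np.mean(CS,0))/2
for k in range(4):
    a=yaw+k*np.pi/2;n=np.array([np.cos(a),np.sin(a),0])
    for nm,p,off in[('button',(187,145),.0205),('hole',(190,213),.022)]:
        o,d=ray(S,*fs(*p));s=((ctr+n*off-o)@n)/(d@n);print(np.degrees(a).round(),nm,(o+d*s).round(4),d@n)
o,d=ray(S,*fs(190,52));s=((ctr-o)[:2]@d[:2])/(d[:2]@d[:2]);print('spigot top',o+d*s)
E
```

```text
[ 0.5447 -0.0823  0.012 ]
[ 0.5582 -0.1974  0.012 ]
[ 0.4404 -0.2125  0.012 ]
[ 0.4274 -0.0928  0.012 ]
ctr top [ 0.49266109 -0.14623645  0.012     ]
[np.float64(-83.3208617318415), np.float64(-172.70535282309308), np.float64(96.22412889200275), np.float64(5.115392633894659)]
[ 0.5604 -0.1926  0.012 ]
[ 0.5487 -0.0801  0.012 ]
[ 0.4303 -0.0904  0.012 ]
[ 0.4392 -0.2049  0.012 ]
ctr scene [ 0.49463693 -0.1419627   0.012     ]
yaw mod 90 6.328326742740704
6.0 button [ 0.5137 -0.139   0.1674] -0.7932368560032746
6.0 hole [ 0.5153 -0.1394  0.1147] -0.7759912265870342
96.0 button [ 0.554  -0.1168  0.1955] -0.328892526014812
96.0 hole [ 0.5601 -0.1146  0.1484] -0.32259584228173155
186.0 button [ 0.4748 -0.1604  0.1403] 0.7932368560032746
186.0 hole [ 0.4735 -0.1624  0.0834] 0.7759912265870342
276.0 button [ 0.4603 -0.1684  0.1301] 0.32889252601481234
276.0 hole [ 0.4598 -0.17    0.073 ] 0.3225958422817318
spigot top [ 0.49328542 -0.14343143  0.22559703]
```

Request:
step_arm --moves '[0,0,-0.22,-0.24,-1,0,0,-0.22,-0.24,-1,0,0,-0.22,-0.24,-1,0.1,-0.07,-0.22,-0.24,-1,0.2,-0.14,-0.22,-0.24,-1]' --force 20

```text
clock: 0.6
position: [0.2147, -0.4781, 0.3322]
ee_rot: [0.0, 0.873, 0.487, 0.0]
contact_force: [0.4, -0.1, 0.7]
width: 0.0854
```

```bash
cat > d.py <<'E'
import sys
from h import *
def delta(tx,ty,tz,yaw):
    s=manip.get_state();q=s['ee_rot'];M=R.from_quat([q[1],q[2],q[3],q[0]]).as_matrix()
    d=M.T@(np.array([tx,ty,tz])-s['position']);ya=np.degrees(np.arctan2(M[1,1],M[0,1]))
    w=(yaw-ya+90)%180-90
    print('t',round(s['clock'],2),'pos',s['position'].round(4),'yyaw',ya.round(2),'F',s['contact_force'].round(2),'w',round(s['width'],4),'shift/0.5',(d/.5).round(4),'twist',round(-w/180,4))
if __name__=='__main__': delta(*map(float,sys.argv[1:]))
E
python3 d.py .494 -.144 .33 6.3
```

```text
t 0.6 pos [ 0.2147 -0.4781  0.3322] yyaw -31.67 F [ 0.41 -0.06  0.65] w 0.0854 shift/0.5 [0.862  0.1246 0.0047] twist -0.211
```

Request:
step_arm --moves '[0.862,0.125,0,-0.21,-1,0.862,0.125,0,-0.21,-1,0.862,0.125,0,-0.21,-1,0.862,0.125,0,-0.21,-1,0.862,0.125,0,-0.21,-1]'

```text
clock: 1.1
position: [0.3763, -0.2851, 0.3323]
ee_rot: [-0.0, 0.668, 0.744, 0.0]
contact_force: [1.7, -0.4, 0.2]
width: 0.0857
```

```bash
python3 d.py .494 -.144 .33 6.3
```

```text
t 1.1 pos [ 0.3763 -0.2851  0.3323] yyaw 6.15 F [ 1.68 -0.37  0.22] w 0.0857 shift/0.5 [0.2554 0.2642 0.0045] twist -0.0008
```

Request:
step_arm --moves '[0.255,0.264,0,0,-1,0.255,0.264,0,0,-1,0.255,0.264,0,0,-1,0.255,0.264,0,0,-1,0.255,0.264,0,0,-1]'

```text
clock: 1.6
position: [0.4958, -0.143, 0.3317]
ee_rot: [-0.001, 0.667, 0.745, 0.001]
contact_force: [-0.6, -1.2, 0.3]
width: 0.0853
```

```bash
python3 - <<'E'
from h import *
from d import delta
delta(.494,-.144,.33,6.3)
import pickle
g=cam('wrist');s=cam('scene');pickle.dump((g,s),open('g1.pkl','wb'))
print(g['T_tool_cam'],g['fx'])
for z in(.2256,.21,.15):print(z,np.round(proj(g,[.494,-.144,z])),)
cv2.imwrite('pics/w1.png',g['frame'])
E
```

```text
t 1.6 pos [ 0.4958 -0.143   0.3317] yyaw 6.27 F [-0.64 -1.16  0.3 ] w 0.0853 shift/0.5 [-0.0017 -0.0037  0.0034] twist -0.0002
[[-1.47278003e-03 -9.59813680e-01 -2.80634159e-01  7.05476490e-02]
 [ 9.99998865e-01 -1.50291224e-03 -1.07836588e-04 -3.78875421e-04]
 [-3.18265479e-04 -2.80634000e-01  9.59814803e-01 -1.50795113e-01]
 [ 0.00000000e+00  0.00000000e+00  0.00000000e+00  1.00000000e+00]] 352.77011076691355
0.2256 [316. 193.]
0.21 [316. 188.]
0.15 [317. 172.]
```

View pics/w1.png

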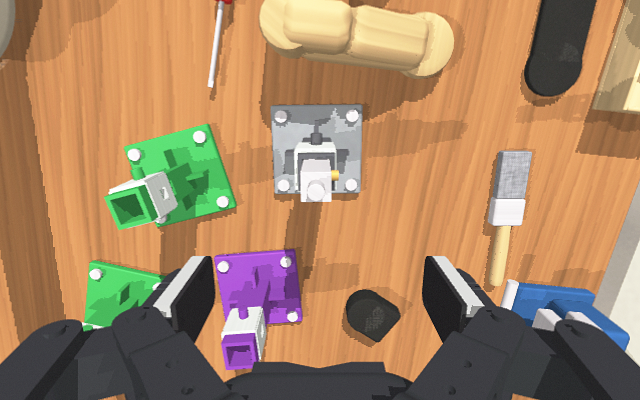

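The wrist view shows the jack at (317,150), the spigot near (316,188) and the brass button at (335,175), pointing along tool +y (image right). I'll take a close crop to read exact positions.

```bash
python3 - <<'E'
from h import *
import pickle
g,s=pickle.load(open('g1.pkl','rb'))
c=cv2.resize(g['frame'][130:210,277:357],(560,560),interpolation=cv2.INTER_CUBIC)
d=cv2.resize(s['frame'][160:215,260:310],(240,264),interpolation=cv2.INTER_CUBIC)
o=np.zeros((560,800,3),np.uint8);o[:,:560]=c;o[:264,560:]=d
cv2.imwrite('pics/c2.png',o)
h=cv2.cvtColor(g['frame'],cv2.COLOR_BGR2HSV);m=cv2.inRange(h,(18,120,100),(35,255,255));m[:,:322]=0;m[:,345:]=0;m[:165]=0;m[187:]=0
ys,xs=np.nonzero(m);print('brass',xs.mean(),ys.mean(),xs.min(),xs.max(),ys.min(),ys.max())
E
```

```text
brass 334.52941176470586 174.80392156862746 332 338 170 180
```

View pics/c2.png

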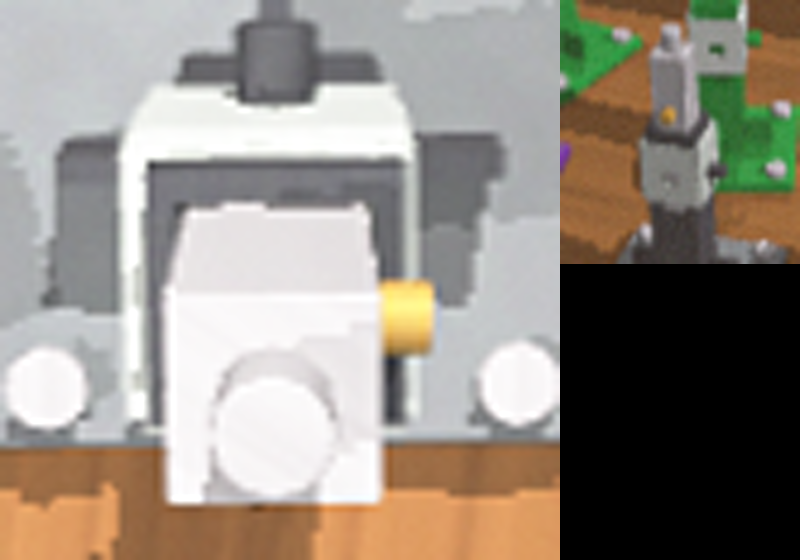

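```bash
python3 - <<'E'
from h import *
import pickle
g,s=pickle.load(open('g1.pkl','rb'))
w=lambda x,y:(277+(x+.5)/7-.5,130+(y+.5)/7-.5)
sc=lambda x,y:(260+(x-560+.5)/4.8-.5,160+(y+.5)/4.8-.5)
P=cross([ray(g,*w(275,436)),ray(s,*sc(671,30))]);print('spigot',P)
B=cross([ray(g,*w(433,318)),ray(s,*sc(668,115))]);print('btip',B)
for z in(.2225,.2255,.2285):
    sp=onz(g,*w(275,436),z);tp=np.mean([onz(g,*w(*p),z-.016) for p in[(168,292),(380,292),(380,502),(168,502)]],0)
    c=[onz(g,*w(*p),z-.016) for p in[(168,292),(380,292),(380,502),(168,502)]]
    print(z,sp,tp,'size',[np.linalg.norm(c[i]-c[i-1]).round(4) for i in range(4)],np.degrees(np.arctan2(*(c[1]-c[0])[[1,0]])))
a,b=onz(g,*w(150,163),.15),onz(g,*w(405,163),.15);print('mouth back edge',a,b,np.linalg.norm(a-b),(a+b)/2+.018*np.array([np.sin(np.radians(6.3)),-np.cos(np.radians(6.3)),0]))
# hole in scene on collar plane, relative
n=np.array([np.cos(.11),np.sin(.11),0])
for nm,p,off in[('hole',(670,184),.0225),('btn',(668,115),.0205)]:
    o,d=ray(s,*sc(*p));c0=P.copy();k=((c0+n*off-o)@n)/(d@n);print(nm,o+d*k)
from d import delta
delta(.494,-.144,.33,6.3)
E
```

```text
spigot [ 0.49381365 -0.1438955   0.22400432]
btip [ 0.51362014 -0.14033046  0.16876799]
0.2225 [ 0.49373887 -0.14398985  0.2225    ] [ 0.49351971 -0.14386927  0.2065    ] size [np.float64(0.025), np.float64(0.0242), np.float64(0.025), np.float64(0.0248)] 6.177901258760197
0.2255 [ 0.49366893 -0.14317378  0.2255    ] [ 0.49345621 -0.1431018   0.2095    ] size [np.float64(0.0247), np.float64(0.0239), np.float64(0.0247), np.float64(0.0245)] 6.17790125876012
0.2285 [ 0.493599   -0.14235771  0.2285    ] [ 0.4933927  -0.14233432  0.2125    ] size [np.float64(0.0245), np.float64(0.0236), np.float64(0.0245), np.float64(0.0242)] 6.1779012587601505
mouth back edge [ 0.4745617  -0.12746735  0.15      ] [ 0.5088599  -0.12375349  0.15      ] 0.0344986874365288 [ 0.49368602 -0.14350172  0.15      ]
hole [ 0.51610814 -0.14079598  0.11351061]
btn [ 0.51398863 -0.13982401  0.16902904]
t 1.7 pos [ 0.4936 -0.146   0.3319] yyaw 6.05 F [-0.97 -0.88 -0.01] w 0.0856 shift/0.5 [0.0039 0.0012 0.0038] twist -0.0014
```

Request:
step_arm --moves '[0.003,0,0.1,0,-0.6,0.003,0,0.2,0,-0.4,0.003,0,0.26,0,-0.3,0.003,0,0.26,0,-0.3,0.003,0,0.26,0,-0.3]'

```text
clock: 2.2
position: [0.4933, -0.1462, 0.2031]
ee_rot: [0.0, 0.67, 0.742, -0.0]
contact_force: [-0.6, -0.6, 0.4]
width: 0.0557
```

```bash
python3 - <<'E'
from h import *
from d import delta
delta(.4937,-.1437,.178,6.2)
g=cam('wrist');o=g['frame'][100:400,120:520]
s=cam('scene');c=cv2.resize(s['frame'][140:215,245:325],(400,375),interpolation=cv2.INTER_CUBIC)
O=np.zeros((375,800,3),np.uint8);O[:300,:400]=o;O[:,400:]=c
cv2.imwrite('pics/c3.png',O)
delta(.4937,-.1437,.178,6.2)
E
```

```text
t 2.2 pos [ 0.4933 -0.1462  0.2031] yyaw 5.85 F [-0.58 -0.61  0.38] w 0.0557 shift/0.5 [0.005  0.0013 0.0502] twist -0.002
t 2.3 pos [ 0.4948 -0.1464  0.2048] yyaw 5.88 F [-0.9  -0.11  0.63] w 0.0559 shift/0.5 [ 0.0057 -0.0017  0.0536] twist -0.0018
```

View pics/c3.png

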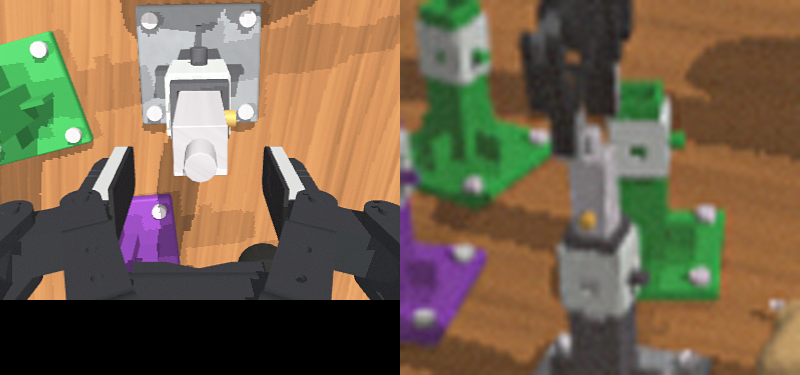

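The spigot (200,165 in the crop) sits midway between the pads (133 and 265). In the scene view the fingers look behind the post, so I'll check that with projections.

```bash
python3 - <<'E'
from h import *
import pickle
from d import delta
for i in range(3):
    g=cam('wrist');delta(.4937,-.1437,.178,6.2)
s=pickle.load(open('g1.pkl','rb'))[1]
f=lambda p:(((proj(s,p)[0]-245)*5+400).round(),((proj(s,p)[1]-140)*5).round())
for z in(.205,.191):
  for k in(-.028,0,.028):print(z,k,f([.494+k,-.1455+.1*k,z]))
h=lambda p:np.round(np.array(proj(g,p))-[120,100])
for z in(.205,.191):
  for k in(-.028,0,.028):print(z,k,h([.494+k,-.1455+.1*k,z]))
E
```

```text
t 2.35 pos [ 0.4949 -0.1462  0.2049] yyaw 5.9 F [-0.12  0.44 -0.63] w 0.0553 shift/0.5 [ 0.0054 -0.002   0.0538] twist -0.0017
t 2.4 pos [ 0.4948 -0.146   0.2048] yyaw 5.91 F [ 0.03  0.23 -0.73] w 0.0554 shift/0.5 [ 0.0049 -0.0019  0.0535] twist -0.0016
t 2.45 pos [ 0.4946 -0.1458  0.2045] yyaw 5.92 F [ 0.55 -0.3  -0.01] w 0.0556 shift/0.5 [ 0.0044 -0.0015  0.0529] twist -0.0015
0.205 -0.028 (np.float64(604.0), np.float64(134.0))
0.205 0 (np.float64(588.0), np.float64(154.0))
0.205 0.028 (np.float64(573.0), np.float64(175.0))
0.191 -0.028 (np.float64(605.0), np.float64(153.0))
0.191 0 (np.float64(590.0), np.float64(173.0))
0.191 0.028 (np.float64(574.0), np.float64(194.0))
0.205 -0.028 [137. 151.]
0.205 0 [198. 151.]
0.205 0.028 [258. 151.]
0.191 -0.028 [142. 139.]
0.191 0 [197. 139.]
0.191 0.028 [253. 139.]
```

Request:
step_arm --moves '[0.003,0,0.028,0,-0.3,0.003,0,0.028,0,-0.3,0.003,0,0.028,0,-0.3]'

```text
clock: 2.75
position: [0.4936, -0.1436, 0.1892]
ee_rot: [0.0, 0.669, 0.743, 0.0]
contact_force: [1.1, -1.0, 0.2]
width: 0.0559
```

```bash
python3 - <<'E'
from h import *
from d import delta
delta(.4937,-.1437,.178,6.2)
g=cam('wrist');s=cam('scene')
import pickle;pickle.dump((g,s),open('g2.pkl','wb'))
a=cv2.resize(g['frame'][200:320,200:440],(800,400),interpolation=cv2.INTER_CUBIC)
b=cv2.resize(s['frame'][150:200,250:330],(320,200),interpolation=cv2.INTER_CUBIC)
b=cv2.resize(s['frame'][150:190,258:308],(250,200),interpolation=cv2.INTER_CUBIC)
O=np.zeros((600,800,3),np.uint8);O[:400]=a;O[400:,:250]=b
cv2.imwrite('pics/c4.png',O)
p=manip.get_state()['position'];n=np.array([np.cos(.103),np.sin(.103),0])
for z in(-.014,0,.014):
  for k in(-.028,.028):
    q=p+n*k+[0,0,z];u=np.array(proj(g,q));v=np.array(proj(s,q));print(z,k,((u-[200,200])/.3).round(),((v-[258,150])*5+[0,400]).round())
E
```

```text
t 2.75 pos [ 0.4936 -0.1436  0.1892] yyaw 5.96 F [ 1.07 -0.98  0.21] w 0.0559 shift/0.5 [-0.0002  0.0001  0.0223] twist -0.0014
-0.014 -0.028 [213. 135.] [143. 523.]
-0.014 0.028 [583. 134.] [113. 565.]
0 -0.028 [198. 175.] [142. 505.]
0 0.028 [599. 174.] [112. 547.]
0.014 -0.028 [181. 222.] [141. 487.]
0.014 0.028 [617. 221.] [111. 528.]
```

View pics/c4.png

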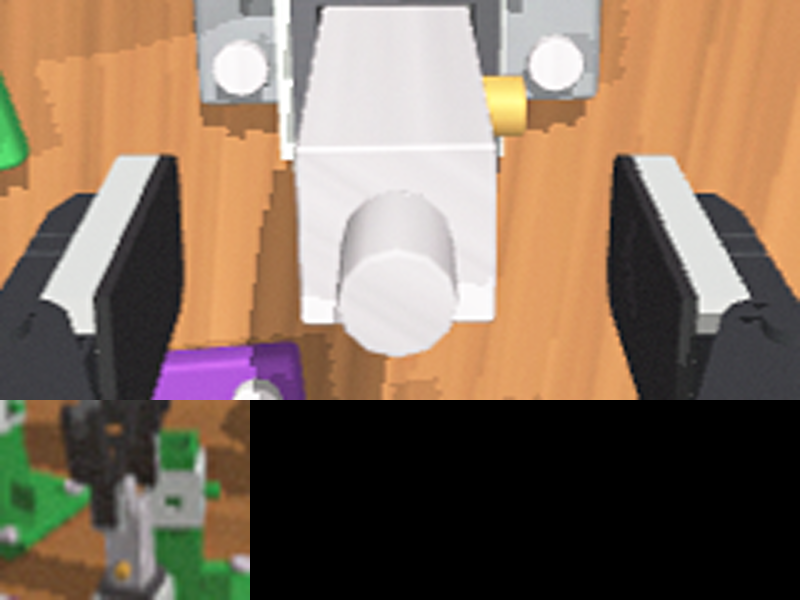

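Both views put the visible fingertips about 11 mm *behind* the TCP at this opening, not ahead of it as stated. I'll go to the stated height, where nothing can hit under either reading, close lightly and look.

Request:
step_arm --moves '[0,0,0.022,0,-0.3,0,0,0.022,0,0.1,0,0,0.022,0,0.2,0,0,0.022,0,0.3,0,0,0.022,0,0.5]' --force 20

```text
clock: 3.35
position: [0.4938, -0.1436, 0.1776]
ee_rot: [0.0, 0.669, 0.743, 0.0]
contact_force: [1.6, 0.4, -1.4]
width: 0.0242
```

```bash
python3 - <<'E'
from h import *
from d import delta
delta(.4937,-.1437,.178,6.2)
g=cam('wrist');s=cam('scene')
delta(.4937,-.1437,.178,6.2)
import pickle;pickle.dump((g,s),open('g3.pkl','wb'))
a=cv2.resize(g['frame'][190:310,200:440],(800,400),interpolation=cv2.INTER_CUBIC)
b=cv2.resize(s['frame'][150:190,258:308],(250,200),interpolation=cv2.INTER_CUBIC)
O=np.zeros((600,800,3),np.uint8);O[:400]=a;O[400:,:250]=b
cv2.imwrite('pics/c5.png',O)
E
```

```text
t 3.35 pos [ 0.4938 -0.1436  0.1776] yyaw 5.98 F [ 1.59  0.39 -1.43] w 0.0242 shift/0.5 [-0.0002 -0.0001 -0.0008] twist -0.0012
t 3.45 pos [ 0.4937 -0.1436  0.1776] yyaw 5.98 F [ 1.54  0.96 -0.68] w 0.0243 shift/0.5 [-0.0003 -0.0001 -0.0008] twist -0.0012
```

View pics/c5.png

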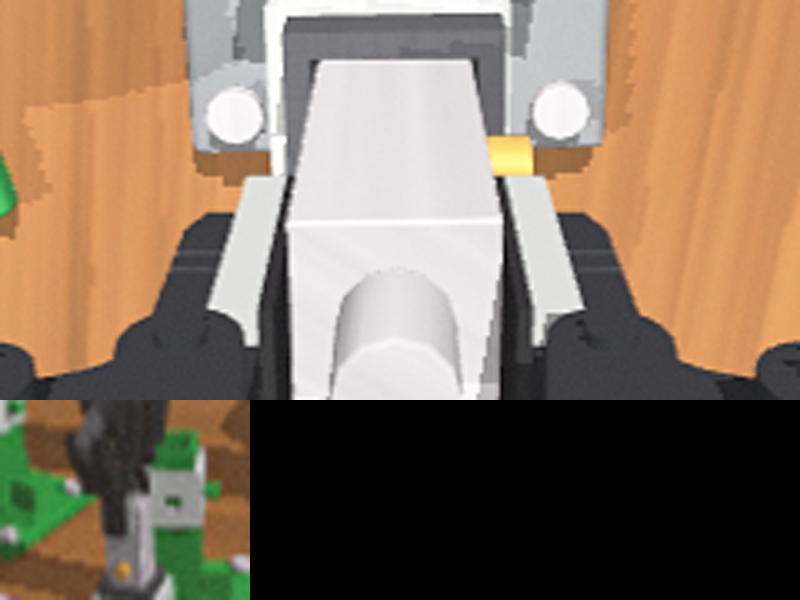

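The pads closed on the plain post (width 24 mm) with the button still out at (510,155). The tips are at (283/502,178), roughly 28 mm above the button, so the vision reading of the tip offset is right. I'll open and go about 27 mm lower in steps, watching the force in case the gripper body reaches the spigot.

Request:
step_arm --moves '[0,0,0,0,-0.2,0,0,0,0,-0.2,0,0,0,0,-0.2,0,0,0.02,0,-0.2,0,0,0.036,0,-0.2]'

```text
clock: 3.95
position: [0.4931, -0.1435, 0.1587]
ee_rot: [-0.0, 0.67, 0.743, -0.0]
contact_force: [-0.0, 0.3, 0.0]
width: 0.0511
```

Request:
step_arm --moves '[0,0,0.004,0,-0.2,0,0,0.008,0,-0.2,0,0,0.012,0,-0.2]'

```text
clock: 4.25
position: [0.4934, -0.1436, 0.1533]
ee_rot: [0.0, 0.669, 0.743, -0.0]
contact_force: [-0.1, 0.2, 0.3]
width: 0.0513
```

```bash
python3 - <<'E'
from h import *
from d import delta
g=cam('wrist');s=cam('scene')
delta(.4937,-.1437,.150,6.2)
import pickle;pickle.dump((g,s),open('g4.pkl','wb'))
a=cv2.resize(g['frame'][190:310,200:440],(800,400),interpolation=cv2.INTER_CUBIC)
b=cv2.resize(s['frame'][150:190,258:308],(250,200),interpolation=cv2.INTER_CUBIC)
O=np.zeros((600,800,3),np.uint8);O[:400]=a;O[400:,:250]=b;O[400:,260:580]=cv2.resize(g['frame'],(320,200))
cv2.imwrite('pics/c6.png',O)
E
```

```text
t 4.35 pos [ 0.4933 -0.1435  0.1533] yyaw 5.94 F [0.73 0.58 0.25] w 0.0513 shift/0.5 [-0.0004  0.0008  0.0065] twist -0.0014
```

View pics/c6.png

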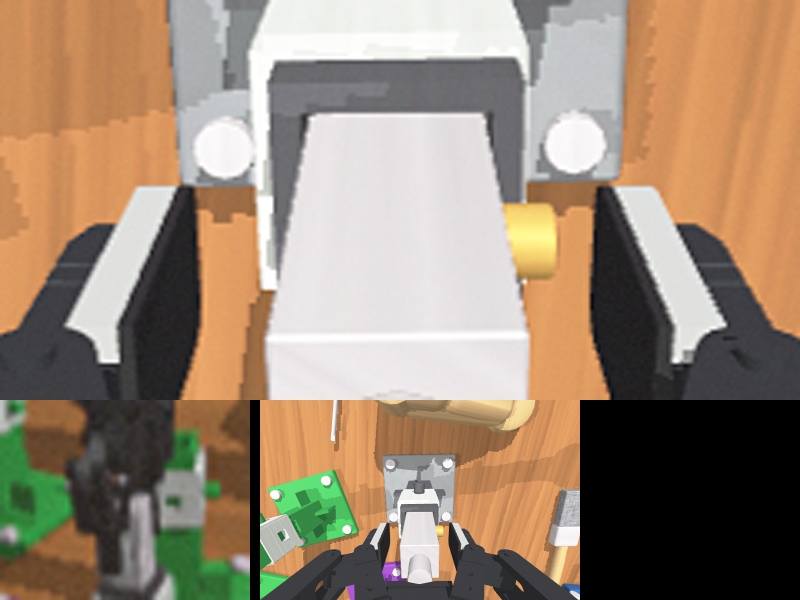

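No contact so far, and the button is at (530,241), just below the tips' closed line. I'll go 6 mm lower and pinch.

Request:
step_arm --moves '[0,-0.0005,0.006,0,-0.2,0,-0.0005,0.012,0,-0.2,0,-0.0005,0.012,0,0.1,0,-0.0005,0.012,0,0.2,0,-0.0005,0.012,0,0.3]' --force 20

```text
clock: 4.85
position: [0.4957, -0.1432, 0.1481]
ee_rot: [0.002, 0.67, 0.743, 0.002]
contact_force: [6.0, 1.1, -1.3]
width: 0.0297
```

Request:
step_arm --moves '[0,0,0,0,0.5,0,0,0,0,0.5,0,0,0,0,0.5]'

```text
clock: 5.15
position: [0.4938, -0.1435, 0.1479]
ee_rot: [0.001, 0.669, 0.743, 0.0]
contact_force: [2.5, 2.0, 1.2]
width: 0.0248
```

```bash
python3 - <<'E'
from h import *
from d import delta
g=cam('wrist');s=cam('scene')
delta(.4937,-.1437,.150,6.2)
import pickle;pickle.dump((g,s),open('g5.pkl','wb'))
a=cv2.resize(g['frame'][190:310,200:440],(800,400),interpolation=cv2.INTER_CUBIC)
b=cv2.resize(s['frame'][150:190,258:308],(250,200),interpolation=cv2.INTER_CUBIC)
O=np.zeros((600,800,3),np.uint8);O[:400]=a;O[400:,:250]=b
cv2.imwrite('pics/c7.png',O)
h=cv2.cvtColor(g['frame'],cv2.COLOR_BGR2HSV);m=cv2.inRange(h,(18,120,100),(35,255,255))[240:290,335:380]
print('brass px',(m>0).sum())
E
```

```text
t 5.25 pos [ 0.4938 -0.1434  0.1479] yyaw 5.95 F [2.3  2.49 1.85] w 0.0249 shift/0.5 [-0.0005 -0.0002 -0.0042] twist -0.0014
brass px 0
```

View pics/c7.png

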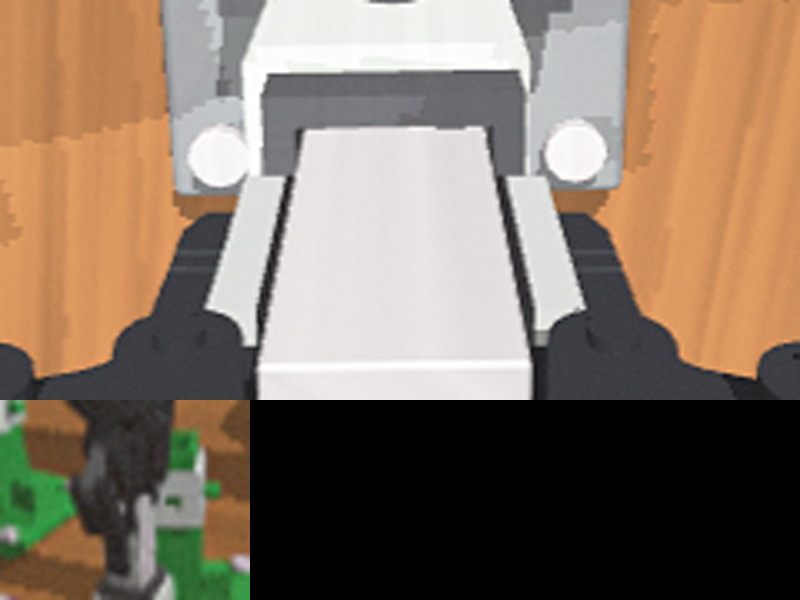

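The pads closed to 24.9 mm, a 6 N sideways push showed as they closed, and no brass is visible, so the button is flush. Now I'll feed it down.

Request:
step_arm --moves '[0,0,0.003,0,0.6,0,0,0.006,0,0.6,0,0,0.008,0,0.6]' --force 25

```text
clock: 5.55
position: [0.4938, -0.1435, 0.1435]
ee_rot: [0.0, 0.67, 0.743, 0.001]
contact_force: [4.6, 3.2, 3.0]
width: 0.025
```

Request:
step_arm --moves '[0,0,0.003,0,0.6,0,0,0.006,0,0.6]'

```text
clock: 5.75
position: [0.4938, -0.1435, 0.1411]
ee_rot: [0.0, 0.67, 0.743, 0.0]
contact_force: [1.2, 4.6, 15.3]
width: 0.0249
```

Request:
step_arm --moves '[0,0,0.002,0,0.6,0,0,0.004,0,0.6]'

```text
clock: 5.95
position: [0.4938, -0.1435, 0.141]
ee_rot: [0.001, 0.669, 0.743, 0.001]
contact_force: [-0.7, 5.2, 23.4]
width: 0.0248
```

The upward force reached 23 N and motion stopped, probably because the fingertips are on the mouth's rim. I'll ease off, open and look.

Request:
step_arm --moves '[0,0,-0.003,0,0.6,0,0,-0.006,0,0.6]'

```text
clock: 6.15
position: [0.4938, -0.1434, 0.1413]
ee_rot: [0.001, 0.67, 0.743, 0.001]
contact_force: [6.6, 2.2, -7.1]
width: 0.0251
```

Request:
step_arm --moves '[0,0,0,0,-0.2,0,0,0,0,-0.2,0,0,0,0,-0.2]'

```text
clock: 6.45
position: [0.4913, -0.1438, 0.1406]
ee_rot: [-0.002, 0.67, 0.743, -0.001]
contact_force: [-0.4, -0.2, -0.2]
width: 0.0509
```

```bash
python3 - <<'E'
from h import *
from d import delta
g=cam('wrist');s=cam('scene')
delta(.4937,-.1437,.150,6.2)
import pickle;pickle.dump((g,s),open('g6.pkl','wb'))
a=cv2.resize(g['frame'][190:310,200:440],(800,400),interpolation=cv2.INTER_CUBIC)
b=cv2.resize(s['frame'][150:190,258:308],(250,200),interpolation=cv2.INTER_CUBIC)
O=np.zeros((600,800,3),np.uint8);O[:400]=a;O[400:,:250]=b
cv2.imwrite('pics/c8.png',O)
h=cv2.cvtColor(g['frame'],cv2.COLOR_BGR2HSV);m=cv2.inRange(h,(18,120,100),(35,255,255));m[:240]=0;m[290:]=0;m[:,:335]=0;m[:,380:]=0
ys,xs=np.nonzero(m);print(len(xs),xs.mean(),ys.mean(),ys.min(),ys.max(),g['cy'],g['fy'])
print(g['T_tool_cam'])
E
```

```text
t 6.55 pos [ 0.4919 -0.1437  0.1409] yyaw 5.93 F [0.34 0.57 0.06] w 0.0512 shift/0.5 [-0.0003  0.0036 -0.0182] twist -0.0015
251 366.17131474103587 266.8565737051793 256 279 197.39871675201135 352.77011076691355
[[-1.47478208e-03 -9.59816118e-01 -2.80625808e-01  7.05466323e-02]
 [ 9.99998862e-01 -1.50450408e-03 -1.09516398e-04 -3.72014584e-04]
 [-3.17087069e-04 -2.80625650e-01  9.59817245e-01 -1.50792015e-01]
 [ 0.00000000e+00  0.00000000e+00  0.00000000e+00  1.00000000e+00]]
```

View pics/c8.png

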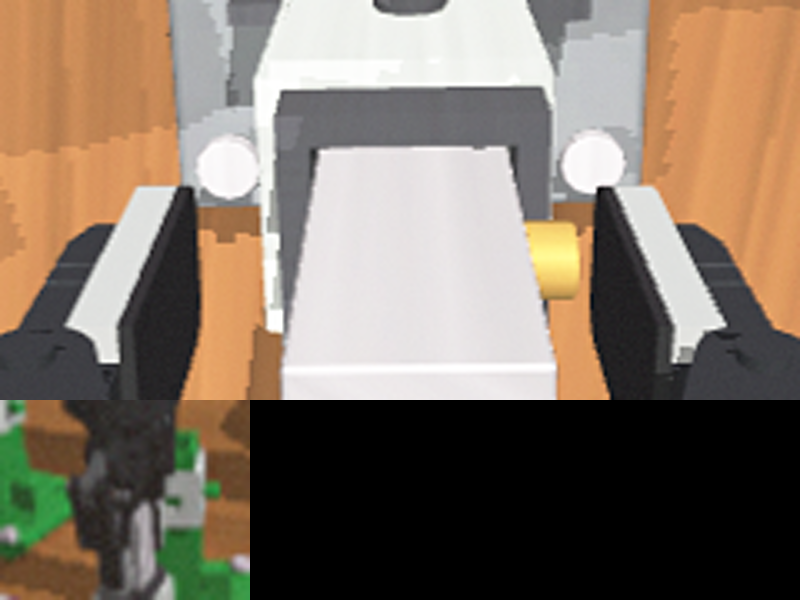

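The button is out at (555,262), with its centre about 6.5 mm above the mouth, so it never caught. The tips met the rim with the TCP at 0.141, which puts the closed tips 9 mm above the TCP. I'll regrip 7.5 mm higher so the tips end at the button's middle.

Request:
step_arm --moves '[0,0.001,-0.015,0,-0.2,0,0.001,-0.015,0,-0.2,0,0.001,-0.015,0,0.1,0,0.001,-0.015,0,0.2,0,0.001,-0.015,0,0.3]' --force 20

```text
clock: 7.05
position: [0.496, -0.1437, 0.15]
ee_rot: [0.002, 0.67, 0.743, 0.002]
contact_force: [5.7, 1.1, 2.9]
width: 0.03
```

Request:
step_arm --moves '[0,0,0,0,0.5,0,0,0,0,0.5,0,0,0,0,0.6]'

```text
clock: 7.35
position: [0.4938, -0.1439, 0.1492]
ee_rot: [0.001, 0.669, 0.743, -0.0]
contact_force: [1.2, -1.3, 2.5]
width: 0.0245
```

```bash
cat > b.py <<'E'
from h import *
from d import delta
g=cam('wrist');delta(.4937,-.1437,.1485,6.2)
h=cv2.cvtColor(g['frame'],cv2.COLOR_BGR2HSV);m=cv2.inRange(h,(18,120,100),(35,255,255));m[:215]=0;m[300:]=0;m[:,:335]=0;m[:,385:]=0
ys,xs=np.nonzero(m);print('brass',len(xs),xs.min() if len(xs) else '',xs.max() if len(xs) else '',ys.min() if len(xs) else '',ys.max() if len(xs) else '')
cv2.imwrite('pics/last.png',g['frame'])
E
python3 b.py
```

```text
t 7.4 pos [ 0.4938 -0.1439  0.1491] yyaw 5.97 F [ 1.65 -1.52  3.2 ] w 0.0245 shift/0.5 [ 0.0004 -0.0001  0.0012] twist -0.0013
brass 0
```

Request:
step_arm --moves '[0,0,0.002,0,0.6,0,0,0.004,0,0.6]'

```text
clock: 7.6
position: [0.4938, -0.1439, 0.147]
ee_rot: [0.0, 0.669, 0.743, -0.0]
contact_force: [1.8, -1.0, 2.8]
width: 0.025
```

Request:
step_arm --moves '[0,0,0.002,0,0.6,0,0,0.004,0,0.6]'

```text
clock: 7.8
position: [0.4938, -0.1439, 0.145]
ee_rot: [0.0, 0.669, 0.743, -0.0]
contact_force: [2.3, -2.5, 2.4]
width: 0.0245
```

Request:
step_arm --moves '[0,0,0.002,0,0.6,0,0,0.004,0,0.6]'

```text
clock: 8.0
position: [0.4938, -0.1439, 0.143]
ee_rot: [0.0, 0.669, 0.743, -0.0]
contact_force: [1.8, -3.4, 2.2]
width: 0.0249
```

Request:
step_arm --moves '[0,0,0.001,0,0.6,0,0,0.002,0,0.6]'

```text
clock: 8.2
position: [0.4938, -0.1439, 0.142]
ee_rot: [0.0, 0.669, 0.743, -0.0]
contact_force: [2.4, -3.1, 2.2]
width: 0.0247
```

Request:
step_arm --moves '[0,0,0.001,0,0.6,0,0,0.001,0,0.6,0,0,0.001,0,-0.2,0,0,0.001,0,-0.2,0,0,0.001,0,-0.2]'

```text
clock: 8.7
position: [0.4922, -0.1424, 0.1407]
ee_rot: [-0.002, 0.67, 0.743, -0.0]
contact_force: [-0.2, -0.2, 0.0]
width: 0.0514
```

```bash
python3 b.py; python3 - <<'E'
import cv2
a=cv2.imread('pics/last.png');cv2.imwrite('pics/c9.png',cv2.resize(a[190:310,200:440],(800,400),interpolation=cv2.INTER_CUBIC))
E
```

```text
t 8.75 pos [ 0.4926 -0.1426  0.1408] yyaw 5.92 F [ 0.83  0.2  -0.21] w 0.0513 shift/0.5 [-0.0023  0.002  -0.0153] twist -0.0015
brass 0
```

No brass is showing with the pads open, so the wall is holding the button in. I'll rise, shut the fingers and push on the spigot.

Request:
step_arm --moves '[-0.002,0.002,-0.06,0,-0.2,-0.002,0.002,-0.15,0,-0.2,-0.002,0.002,-0.18,0,-0.2,-0.002,0.002,-0.18,0,0.5,-0.002,0.002,-0.18,0,1]'

```text
clock: 9.25
position: [0.494, -0.1439, 0.2307]
ee_rot: [-0.001, 0.67, 0.743, -0.0]
contact_force: [-0.6, -0.2, -1.3]
width: 0.023
```

Request:
step_arm --moves '[0,0,0,0,1,0,0,0,0,1,0,0,0,0,1]'

```text
clock: 9.55
position: [0.4942, -0.1441, 0.2303]
ee_rot: [-0.001, 0.67, 0.743, -0.0]
contact_force: [0.6, -0.7, 0.2]
width: -0.0001
```

```bash
python3 - <<'E'
from h import *
from d import delta
g=cam('wrist');s=cam('scene');delta(.4937,-.1437,.2,6.2)
a=cv2.resize(g['frame'][150:330,180:460],(560,360));b=cv2.resize(s['frame'][140:215,255:315],(240,300),interpolation=cv2.INTER_CUBIC)
O=np.zeros((360,800,3),np.uint8);O[:,:560]=a;O[:300,560:]=b;cv2.imwrite('pics/c10.png',O)
E
```

```text
t 9.65 pos [ 0.4944 -0.1443  0.2308] yyaw 5.94 F [-0.82 -0.02 -0.02] w -0.0001 shift/0.5 [ 0.0013 -0.0013  0.0616] twist -0.0014
```

View pics/c10.png

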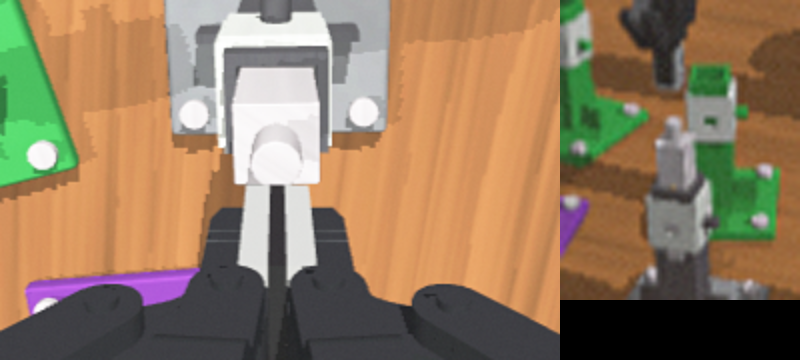

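No button is visible above the mouth, and the shut fingers at (277,190) are in line with the spigot at (277,160). Lowering to contact now.

Request:
step_arm --moves '[0,0,0.03,0,1,0,0,0.048,0,1,0,0,0.052,0,1]'

```text
clock: 9.95
position: [0.4938, -0.144, 0.2041]
ee_rot: [-0.001, 0.669, 0.743, -0.0]
contact_force: [-0.0, -1.0, -0.7]
width: 0.0001
```

Request:
step_arm --moves '[0,0,0.002,0,1,0,0,0.004,0,1,0,0,0.006,0,1]'

```text
clock: 10.25
position: [0.495, -0.1445, 0.2029]
ee_rot: [0.0, 0.669, 0.743, 0.0]
contact_force: [-0.5, 0.2, 1.0]
width: 0.0001
```

Request:
step_arm --moves '[0,0,0.002,0,1,0,0,0.004,0,1,0,0,0.006,0,1]'

```text
clock: 10.55
position: [0.4948, -0.1444, 0.1996]
ee_rot: [0.0, 0.67, 0.743, 0.0]
contact_force: [-0.5, 0.3, 1.3]
width: -0.0003
```

Request:
step_arm --moves '[0,0,0.002,0,1,0,0,0.004,0,1,0,0,0.006,0,1]'

```text
clock: 10.85
position: [0.4948, -0.1444, 0.1975]
ee_rot: [0.0, 0.67, 0.743, 0.0]
contact_force: [-1.3, 1.1, 7.9]
width: 0.0003
```

Request:
step_arm --moves '[0,0,0.002,0,1,0,0,0.004,0,1,0,0,0.006,0,1]'

```text
clock: 11.15
position: [0.4948, -0.1444, 0.1949]
ee_rot: [0.001, 0.669, 0.743, 0.0]
contact_force: [-1.7, 0.3, 7.1]
width: -0.0001
```

Sliding steadily at about 7 N. I expect the stop near TCP 0.164, in the range 0.149–0.167.

Request:
step_arm --moves '[0,0,0.003,0,1,0,0,0.006,0,1,0,0,0.009,0,1,0,0,0.012,0,1,0,0,0.015,0,1]'

```text
clock: 11.65
position: [0.4948, -0.1444, 0.1874]
ee_rot: [0.001, 0.669, 0.743, 0.0]
contact_force: [-2.1, 1.5, 8.4]
width: -0.0001
```

Request:
step_arm --moves '[0,0,0.003,0,1,0,0,0.006,0,1,0,0,0.009,0,1,0,0,0.012,0,1,0,0,0.015,0,1]'

```text
clock: 12.15
position: [0.4948, -0.1444, 0.1799]
ee_rot: [0.001, 0.669, 0.743, 0.0]
contact_force: [-2.4, 1.1, 7.5]
width: -0.0003
```

Request:
step_arm --moves '[0,0,0.002,0,1,0,0,0.004,0,1,0,0,0.006,0,1,0,0,0.008,0,1]'

```text
clock: 12.55
position: [0.4948, -0.1444, 0.1759]
ee_rot: [0.001, 0.669, 0.743, 0.0]
contact_force: [-1.9, 1.2, 8.3]
width: -0.0001
```

Request:
step_arm --moves '[0,0,0.001,0,1,0,0,0.002,0,1,0,0,0.003,0,1,0,0,0.004,0,1]'

```text
clock: 12.95
position: [0.4948, -0.1444, 0.1738]
ee_rot: [0.001, 0.669, 0.743, 0.0]
contact_force: [-1.2, 0.8, 7.3]
width: 0.0
```

Request:
step_arm --moves '[0,0,0.001,0,1,0,0,0.002,0,1,0,0,0.003,0,1,0,0,0.004,0,1]'

```text
clock: 13.35
position: [0.4948, -0.1444, 0.1718]
ee_rot: [0.001, 0.669, 0.743, 0.0]
contact_force: [-2.5, 0.7, 7.3]
width: -0.0001
```

Next, one call at a time: 1.5–2 mm each.

Request:
step_arm --moves '[0,0,0.001,0,1,0,0,0.002,0,1,0,0,0.003,0,1,0,0,0.004,0,1]'

```text
clock: 13.75
position: [0.4948, -0.1444, 0.1698]
ee_rot: [0.001, 0.669, 0.743, 0.0]
contact_force: [-1.9, 1.6, 7.1]
width: -0.0001
```

Request:
step_arm --moves '[0,0,0.001,0,1,0,0,0.002,0,1,0,0,0.003,0,1]'

```text
clock: 14.05
position: [0.4948, -0.1444, 0.1683]
ee_rot: [0.001, 0.669, 0.743, 0.0]
contact_force: [-1.8, 0.9, 7.5]
width: 0.0002
```

Request:
step_arm --moves '[0,0,0.001,0,1,0,0,0.002,0,1,0,0,0.003,0,1]'

```text
clock: 14.35
position: [0.4948, -0.1444, 0.1667]
ee_rot: [0.0, 0.669, 0.743, 0.0]
contact_force: [-2.4, 0.8, 8.8]
width: 0.0
```

Request:
step_arm --moves '[0,0,0.001,0,1,0,0,0.002,0,1,0,0,0.003,0,1]'

```text
clock: 14.65
position: [0.4948, -0.1444, 0.1646]
ee_rot: [0.0, 0.669, 0.743, 0.0]
contact_force: [-0.4, 0.1, 2.4]
width: 0.0001
```

The force dropped, which may be the pop. Before pushing on I'll check for brass in the hole with the scene camera.

```bash
python3 - <<'E'
from h import *
import pickle
s=cam('scene');o=pickle.load(open('g1.pkl','rb'))[1]
for n,i in(('start',o),('now',s)):
    h=cv2.cvtColor(i['frame'],cv2.COLOR_BGR2HSV);m=cv2.inRange(h,(12,110,90),(35,255,255));w=m[175:208,276:290]
    ys,xs=np.nonzero(w);print(n,list(zip(xs+276,ys+175)))
print(i['frame'][192:203,280:287].tolist()[5])
print(manip.get_state()['contact_force'])
cv2.imwrite('pics/c11.png',cv2.resize(s['frame'][160:215,255:315],(600,550),interpolation=cv2.INTER_CUBIC))
E
```

```text
start [(np.int64(276), np.int64(175)), (np.int64(277), np.int64(175)), (np.int64(278), np.int64(175)), (np.int64(276), np.int64(176)), (np.int64(277), np.int64(176)), (np.int64(278), np.int64(176)), (np.int64(276), np.int64(177)), (np.int64(277), np.int64(177)), (np.int64(278), np.int64(177)), (np.int64(276), np.int64(178)), (np.int64(277), np.int64(178)), (np.int64(278), np.int64(178)), (np.int64(276), np.int64(179)), (np.int64(277), np.int64(179)), (np.int64(278), np.int64(179)), (np.int64(276), np.int64(180)), (np.int64(277), np.int64(180)), (np.int64(278), np.int64(180)), (np.int64(276), np.int64(181)), (np.int64(277), np.int64(181)), (np.int64(278), np.int64(181)), (np.int64(276), np.int64(182)), (np.int64(277), np.int64(182)), (np.int64(278), np.int64(182)), (np.int64(282), np.int64(182)), (np.int64(276), np.int64(183)), (np.int64(277), np.int64(183)), (np.int64(278), np.int64(183)), (np.int64(281), np.int64(183)), (np.int64(282), np.int64(183)), (np.int64(283), np.int64(183)), (np.int64(276), np.int64(184)), (np.int64(277), np.int64(184)), (np.int64(278), np.int64(184)), (np.i
[... 2843 characters left out ...]
7)), (np.int64(276), np.int64(198)), (np.int64(276), np.int64(199)), (np.int64(276), np.int64(200)), (np.int64(276), np.int64(201)), (np.int64(277), np.int64(201)), (np.int64(276), np.int64(202)), (np.int64(277), np.int64(202)), (np.int64(276), np.int64(203)), (np.int64(277), np.int64(203)), (np.int64(278), np.int64(203)), (np.int64(276), np.int64(204)), (np.int64(277), np.int64(204)), (np.int64(278), np.int64(204)), (np.int64(276), np.int64(205)), (np.int64(277), np.int64(205)), (np.int64(278), np.int64(205)), (np.int64(276), np.int64(206))]
[[123, 123, 124], [87, 106, 116], [50, 96, 124], [42, 91, 120], [75, 108, 128], [123, 128, 128], [120, 123, 124]]
[-0.60544171  0.11602157  1.75987924]
```

The 12-picture limit is reached, so I'll go by numbers. Brass now shows at the hole, scene (282–283,196–197), where there was none at the start. A small 1 mm push should confirm the dead stop.

Request:
step_arm --moves '[0,0,0.001,0,1,0,0,0.002,0,1,0,0,0.002,0,1]'

```text
clock: 15.0
position: [0.4948, -0.1444, 0.1629]
ee_rot: [0.0, 0.67, 0.743, -0.0]
contact_force: [-0.1, 0.3, 2.0]
width: 0.0001
```

Request:
step_arm --moves '[0,0,0.001,0,1,0,0,0.002,0,1,0,0,0.002,0,1]'

```text
clock: 15.3
position: [0.4948, -0.1444, 0.1622]
ee_rot: [0.0, 0.669, 0.743, 0.0]
contact_force: [-0.2, 0.4, 3.5]
width: -0.0001
```

Request:
step_arm --moves '[0,0,0.001,0,1,0,0,0.002,0,1,0,0,0.002,0,1]'

```text
clock: 15.6
position: [0.4948, -0.1445, 0.162]
ee_rot: [0.0, 0.669, 0.743, 0.0]
contact_force: [-2.0, 1.2, 7.6]
width: 0.0
```

Dead stop: the force rises and the post no longer moves. Retreating now.

Request:
step_arm --moves '[0,0,-0.02,0,1,0,0,-0.1,0,1,0,0,-0.2,0,1,0,0,-0.2,0,1,0,0,-0.2,0,1]'

```text
clock: 16.1
position: [0.4955, -0.1447, 0.2623]
ee_rot: [0.002, 0.669, 0.743, 0.0]
contact_force: [0.7, -0.1, -1.2]
width: 0.0002
```

```bash
python3 - <<'E'
from h import *
import pickle
s=cam('scene');t=cam('top');st=manip.get_state();print(st['clock'],st['position'],st['contact_force'])
h=cv2.cvtColor(s['frame'],cv2.COLOR_BGR2HSV);m=cv2.inRange(h,(10,90,80),(35,255,255))[190:203,279:288]
ys,xs=np.nonzero(m);print('brass at hole',[(int(a)+279,int(b)+190) for a,b in zip(xs,ys)])
p=onz(s,xs.mean()+279,ys.mean()+190,.114);print(p)
o,d=ray(s,xs.mean()+279,ys.mean()+190);n=np.array([.994,.108,0]);k=((np.array([.4937,-.1437,0])+n*.021-o)@n)/(d@n);print('button tip',o+d*k)
o0=pickle.load(open('g0.pkl','rb'))['top'];D=cv2.absdiff(o0['frame'],t['frame']).max(2)[60:300,60:350];print('changed px in loose-things area',(D>60).sum())
if 0.09<(o+d*k)[2]<.123: job.sign_off();print('signed')
E
```

```text
16.2 [ 0.49401927 -0.1441141   0.25989879] [-0.44446944  0.42659515  0.21381964]
brass at hole [(282, 196), (283, 196), (282, 197), (283, 197), (284, 197), (282, 198), (283, 198), (284, 198)]
[ 0.51189622 -0.14156312  0.114     ]
button tip [ 0.51443581 -0.14016018  0.11590302]
changed px in loose-things area 1155
the job is handed in; nothing more can be done
signed
```

The job is done and handed in at about 16 s. The post of the grey jack, the one standing high, was slid down until its button sprang out in the collar's hole and stopped it dead.

- **Feeding it in:** I pinched the button flush and fed it under the mouth. I then let go and pushed the spigot down with shut fingers at about 7–9 N.
- **Last checks that agreed:**
  - The push force fell as the button sprang out.
  - The post then stopped dead at about 7.6 N.
  - Brass shows in the hole at scene pixels (282–284, 196–198), about 34 mm below the mouth.
  - The fingers were clear, about 100 mm above their last contact, with no force reading.
- **What disagreed:** The closed fingertips are about 9 mm behind the reported TCP, not 14 mm ahead as stated. My first grip landed on the bare post, and on the second the fingertips met the sleeve's rim at about 23 N. The button was flush and still just above the mouth then, so I regripped higher.
- **Not settled:** My top-view comparison showed 1155 changed pixels in the area of the loose things. The arm and its shadow probably account for them, as I touched nothing there, but I did not check each object. The picture limit also meant the final look was by pixel values only.

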